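Load the glass plates into the scanner and bolt its carriage

TASK

Use the spatula to lift every glass plate from the rack and set each one centred and square across its own free station of the scanner carriage; neither gripper nor arm may touch a plate, and no plate may be tipped. Then push the carriage fully home, slide the barrel bolt fully across into it, and turn the bolt's handle right down into its notch. Finish with the spatula lying flat along the middle of its mat, and leave the loupe, note pad and film can alone.

Things in the scene. Friction and masses are not known exactly. Their poses are not given: they have to be found in the camera images.
- mat: dark rubber mat, 300 x 110 x 3 mm, lying on the desk in front of the robot, on which the spatula rests. Origin at the centre of its underside; x along its length.
- spatula_grip (a point): spatula, dark wooden handle and flat steel blade, about 0.2 kg; this point is the middle of the grip, half-way up the handle, 26 mm above the spatula's underside, near its centre of mass. x towards the blade tip, z up. Handle: flat-sided bar 22 mm wide, 24 mm high, from 85 mm behind this point to 35 mm ahead. A steel cross foot, 64 mm wide, under its rear end keeps it level when laid down.
- spatula_blade (a point): centre of the spatula's blade, on its upper face, 117.5 mm ahead of spatula_grip and 23 mm lower. The blade is 95 mm long (so it ends 47.5 mm ahead of this point), 38 mm wide and 3 mm thick, its underside level with the spatula's underside. Axes as spatula_grip.
- rack: fixed plate rack at the left: grey base 110 x 252 x 8 mm with four white ribs along its x, tops 26 mm above the desk, leaving three open slots 48 mm wide and 18 mm deep. The plates lie across the slots, resting on the ribs. Origin at the centre of its underside; x along the slots, away from the robot; the slots are open at the front (-x) and at the back, and their middle lines lie at y = -82, 0 and +82 mm. Ribs 100 mm long.
- carriage (a joint): slide of the scanner carriage, a sled on the scanner bed at the right, in m: 0 to 0.015 at the start (towards the robot), 0.05 when pushed fully home, away from the robot along the stations' x. It has about 3 N of friction and stays where it is left.
- push_tab (a point): centre of the robot-facing face of the upright metal tab at the carriage's front right corner, for pushing it; the tab is 34 mm wide (y), 8 mm thick (x), its top 10 mm above this point and its foot 40 mm below. x points away from the robot along the carriage's travel.
- bolt (a joint): slide of the barrel bolt at the right end of the scanner bed, in m: 0 to 0.008 when drawn, 0.038 when fully shot into the carriage. It moves along +y of point bolt_notch, towards the carriage, with about 2 N of friction. Its rod fits between two lugs of the carriage only when the carriage is fully home.
- bolt_handle (a joint): angle of the bolt's handle about the rod, in rad: 0 upright, 1.57 level, pointing to -x (towards the robot) and lying down in the notch. Stiff, about 0.04 N m, and stays where it is left. A 60 mm high strip in front of the rod stops it half-way unless the bolt is fully shot.
- bolt_knob (a point): centre of the black ball, 16 mm across, on the end of the bolt's handle, 62 mm from the rod's axis; the handle is a round bar 9 mm thick between rod and ball.
- bolt_notch (a point): the notch, 14 mm wide, in the upright steel strip (6 mm thick, top 60 mm above the desk) in front of the bolt; this point lies in it at the height of the rod's axis, 46 mm above the desk, and the rod's axis runs along y 18 mm behind it (+x). x away from the robot, y towards the carriage. Two blocks carry the rod, 27 mm to the +y side and 67 mm to the -y side of this point, tops 58 mm above the desk.
- plate0_c (a point): framed glass photographic plate, 90 (x) x 70 (y) x 6 mm, about 80 g, with a dark metal edge; this point is its centre. Lies across a slot of the rack at the start. May be absent.
- station0 (a point): right one of the carriage's three scanning stations: a slot 48 mm wide and 18 mm deep between two white ribs 100 mm long, open at front and back like those of the rack. This point is at the middle of the slot's length and width, level with the rib tops; a plate's centre is 3 mm above it when placed. x along the slot, away from the robot; stations are 82 mm apart along y.
- plate1_c (a point): framed glass photographic plate, 90 (x) x 70 (y) x 6 mm, about 80 g, with a dark metal edge; this point is its centre. Lies across a slot of the rack at the start. May be absent.
- station1 (a point): middle one of the carriage's three scanning stations: a slot 48 mm wide and 18 mm deep between two white ribs 100 mm long, open at front and back like those of the rack. This point is at the middle of the slot's length and width, level with the rib tops; a plate's centre is 3 mm above it when placed. x along the slot, away from the robot; stations are 82 mm apart along y.
- plate2_c (a point): framed glass photographic plate, 90 (x) x 70 (y) x 6 mm, about 80 g, with a dark metal edge; this point is its centre. Lies across a slot of the rack at the start. May be absent.
- station2 (a point): left one of the carriage's three scanning stations: a slot 48 mm wide and 18 mm deep between two white ribs 100 mm long, open at front and back like those of the rack. This point is at the middle of the slot's length and width, level with the rib tops; a plate's centre is 3 mm above it when placed. x along the slot, away from the robot; stations are 82 mm apart along y.
- loupe: black loupe, 44 mm wide, 42 mm high, standing by; to be left alone. Origin at the centre of its underside.
- note_pad: yellow note pad, 76 x 76 x 22 mm, standing by; to be left alone. Origin at the centre of its underside.
- film_can: metal film can, 54 mm wide, 62 mm high, standing by; to be left alone. Origin at the centre of its underside.

How it is judged:
By the outcome, as a careful person would: the job done as asked, in the order asked, and still so for the second after the job is handed in, with the robot touching nothing.
Of plate0, plate1, plate2 only 2 to 3 are there at a start; the rules pass over those that are not, and their reading is None.
At some moment in a run one of spatula may be knocked a few centimetres aside while the robot is not near it.
It also fails if it takes over 210 s, if anything falls off the work surface, if the arm or the gripper's body presses on something with over 40 N, if the wrist force passes 120 N, or if a joint passes its speed limit or range.

ROBOT

A 6-joint arm with a two-finger parallel gripper is mounted at the origin on the work surface. World frame = base frame: x ahead of the robot, y to its left, z up, the work surface at z = 0. Lengths are in m, angles in rad, forces in N, time in s.
With the tool pointing down it reaches from about 0.25 to 0.775 m from the base axis. Payload 8.9 kg.
Tool frame: the origin (TCP) lies midway between the tips of the shut fingers; the grasp point (between the pads) lies 19 mm behind it; z points along the fingers, y is the direction in which the jaws open and shut (so a half turn about z gives the same grasp; the last joint's range is limited). The gripper opens to 85 mm and grips with 20 to 120 N. Pads are 22 mm wide; open, the fingers measure 114 mm over their backs; the gripper's body (76 mm by 85 mm) begins 54 mm behind the grasp point. The pads swing forward as they close: fully open they stand 13 mm farther back than shut.
Start: joints at [1.046, 0.291, -0.153, 1.127, 0, 1.431], TCP at [0.198, 0.486, 0.231] pointing down, gripper open.
Joint ranges: [-2.52, 2.52], [-0.91, 1.74], [-1.3, 1.37], [-1.96, 2.02], [-1.52, 1.47], [-3.14, 3.14]. Speed limits (rad/s): [2.22, 2.22, 2.79, 3.14, 3.14, 3.14].

INTERFACE

Orientations are given as a rotation vector (axis times angle).
In Python, from cell import r gives the robot as it stands. Calls block until the motion is done:
- r.movep(position, orientation): joint-space move of the TCP to a pose.
- r.servo_line(position, rotation=None, max_speed=0.15): straight line of the TCP; rotation=None keeps the orientation; max_speed is the mean speed in m/s.
- r.movej(angles): joint-space move.
- r.ungrasp() and r.clamp(): open the fingers fully, or close them until they stop; the grip force is fixed at half the most.
- r.dwell(seconds).
- r.inverse_kinematics(position, orientation): joint angles nearest the present ones, or None.
- r.grab_frame(name): name is "side" or "top" or "wrist"; returns a dict with "img" (420x560x3 uint8, red, green, blue), "K" (3x3 intrinsics, pixels), "R" (3x3) and "t" (3): a world point X has camera coordinates R X + t. Camera axes: x right, y down, z forward; pixel columns grow to the right and rows downward; lengths in m; the calibration is good to about 2 mm. A picture is of the moment at which its call begins. There is no depth.
A pose or a line that the arm cannot do raises r.Unreachable and nothing moves.
- r.sign_off(): hands the job in, once; it reports no verdict.
Readings, each from a call of its own:
- r.read_time_s(): time.
- r.read_joints(): joint angles.
- r.read_dq(): joint speeds.
- r.read_joint_efforts(): joint torques, N m.
- r.read_tool_pos(): TCP position.
- r.read_tool_rot(): TCP orientation.
- r.read_wrist_force(): force on the tool from outside, world axes, zero at the start.
- r.read_torque(): the same for the moment, N m.
- r.read_opening(): finger opening in m.
Only numpy, scipy, OpenCV 4.12 (cv2) and the standard library are available. Lean on these libraries where they do the work, as an engineer would, in place of code of your own. Each camera call takes 0.05 s, during which the arm holds its last target.

## Working session

There is one attempt and no reset: what is moved stays moved. The work goes in short steps, each a Python script; the robot and the scene stay as the last script left them, time stands still between calls to the robot, and variables do not carry over. Pictures are saved under pics/ and viewed, and the job is handed in when it is done.

```bash
ls; mkdir -p pics
python3 - <<'E'
from cell import r
import cv2
for n in("side","top","wrist"):
    f=r.grab_frame(n); cv2.imwrite(f"pics/a_{n}.png",f["img"][:,:,::-1]); print(n,f["K"].round(1).tolist(),f["R"].round(3).tolist(),f["t"].round(3).tolist(), (-f["R"].T@f["t"]).round(3))
print(r.read_time_s(),r.read_tool_rot(),r.read_tool_pos(),r.read_opening())
E
```

```text
pics
side [[467.5, 0.0, 281.4], [0.0, 467.5, 213.2], [0.0, 0.0, 1.0]] [[0.921, -0.39, 0.001], [-0.297, -0.703, -0.646], [0.253, 0.594, -0.764]] [-0.494, 0.262, 1.295] [ 0.205 -0.778  1.159]
top [[456.7, 0.0, 280.4], [0.0, 456.7, 206.3], [0.0, 0.0, 1.0]] [[-0.007, -1.0, 0.005], [-0.986, 0.006, -0.166], [0.166, -0.006, -0.986]] [0.014, 0.57, 1.223] [0.359 0.018 1.3  ]
wrist [[293.8, 0.0, 278.2], [0.0, 293.8, 206.5], [0.0, 0.0, 1.0]] [[0.375, 0.927, -0.001], [0.889, -0.36, 0.282], [0.261, -0.106, -0.959]] [-0.525, -0.037, 0.38] [0.131 0.513 0.375]
0.15 [-6.02248248e-01 -3.08304482e+00  1.45278230e-03] [0.19739046 0.48612921 0.23087551] 0.08506262704016548
```

View pics/a_top.png

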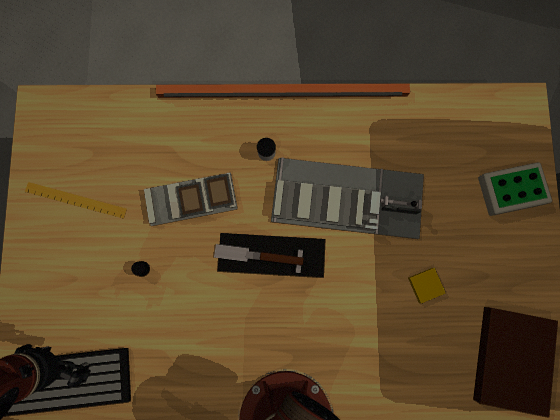

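View pics/a_side.png

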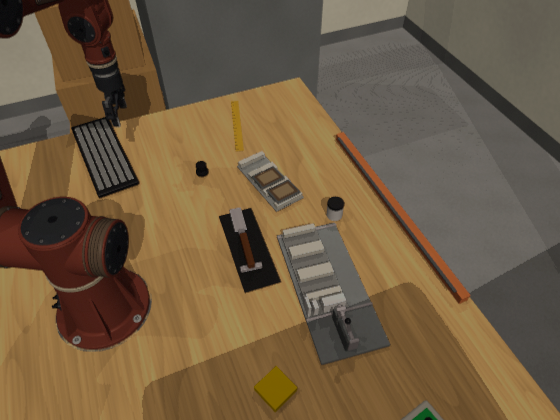

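View pics/a_wrist.png

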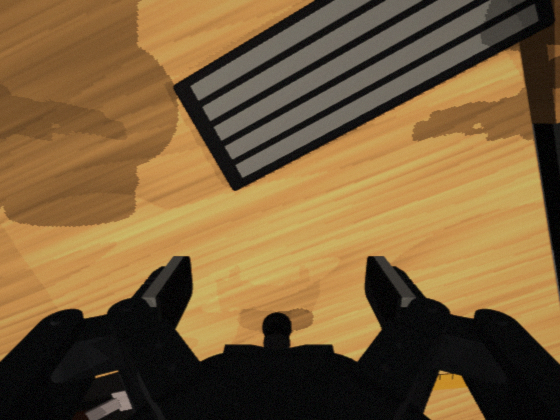

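```bash
cat > h.py <<'E'
from cell import r
import numpy as np, cv2
from scipy.spatial.transform import Rotation as Ro
def rot(yaw):  # tool down; tool x = world dir yaw
    return (Ro.from_euler('z',yaw)*Ro.from_euler('x',np.pi)).as_rotvec()
def cast(f,uv,z):
    uv=np.atleast_2d(np.asarray(uv,float)); K,R,t=f["K"],f["R"],f["t"]
    d=np.c_[uv,np.ones(len(uv))]@np.linalg.inv(K).T@R
    c=-R.T@t
    return c+d*((z-c[2])/d[:,2])[:,None]
def proj(f,X):
    X=np.atleast_2d(X); p=(X@f["R"].T+f["t"])@f["K"].T
    return p[:,:2]/p[:,2:]
def snap(name,cam="wrist"):
    f=r.grab_frame(cam); cv2.imwrite(f"pics/{name}.png",f["img"][:,:,::-1])
    np.savez(f"pics/{name}.npz",**f); return f
def load(name): return dict(np.load(f"pics/{name}.npz"))
E
python3 - <<'E'
from h import *
f=snap("top0","top")
for n,uv,z in [("mat",(270,255),.003),("mat corners",[(218,234),(325,239),(324,277),(216,271)],.003),("rack",(190,199),.03),("rackc",[(142,189),(232,174),(238,209),(149,225)],.008),("plates",[(190,197),(219,190)],.03),("ribs",[(279,198),(304,201),(333,203),(365,206)],.06),("tab",(376,210),.08),("knob",(413,204),.1),("pad",(428,285),.02),("can",(266,148),.06),("loupe",(141,268),.04),("bed",[(276,158),(423,173),(420,238),(270,221)],0.02)]:
    print(n,cast(f,uv,z).round(3)[:,:2].tolist())
E
```

```text
mat [[0.438, 0.041]]
mat corners [[0.498, 0.189], [0.482, -0.116], [0.375, -0.111], [0.394, 0.193]]
rack [[0.595, 0.266]]
rackc [[0.629, 0.409], [0.672, 0.15], [0.569, 0.132], [0.525, 0.385]]
plates [[0.601, 0.266], [0.621, 0.184]]
ribs [[0.591, 0.014], [0.582, -0.054], [0.576, -0.134], [0.567, -0.222]]
tab [[0.553, -0.248]]
knob [[0.565, -0.343]]
pad [[0.351, -0.396]]
can [[0.734, 0.05]]
loupe [[0.402, 0.393]]
bed [[0.716, 0.022], [0.669, -0.401], [0.482, -0.382], [0.532, 0.04]]
```

Run:
```python
from h import *
for n,p in [("rack1",(0.52,0.27,0.26)),("mat1",(0.36,0.04,0.27)),("car1",(0.52,-0.10,0.28)),("bolt1",(0.50,-0.30,0.28))]:
    r.movep(p,rot(np.pi)); r.dwell(0.3); snap(n)
print(r.read_time_s(), r.read_joints())
```

```text
5.8083 [-6.64308539e-01  3.84164427e-01  1.09580202e-01  1.29594466e+00
  4.83057398e-05 -6.65605919e-01]
```

View pics/rack1.png

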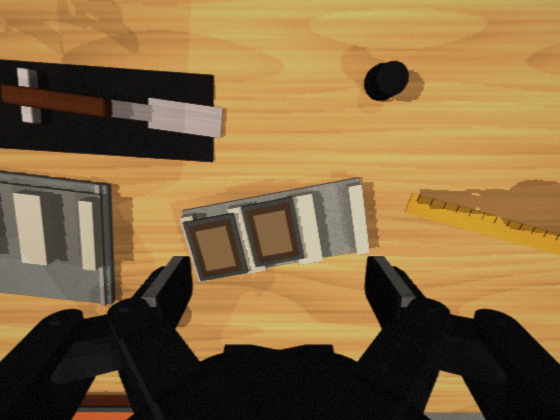

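View pics/mat1.png

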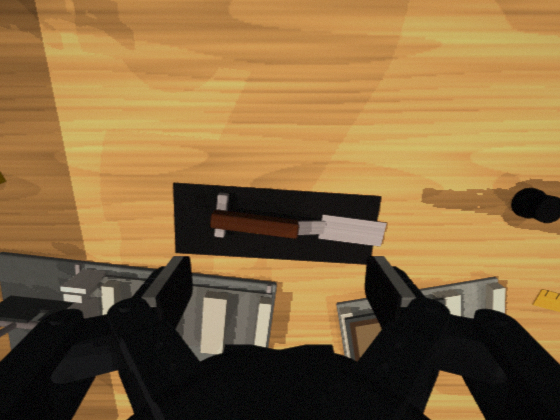

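View pics/car1.png

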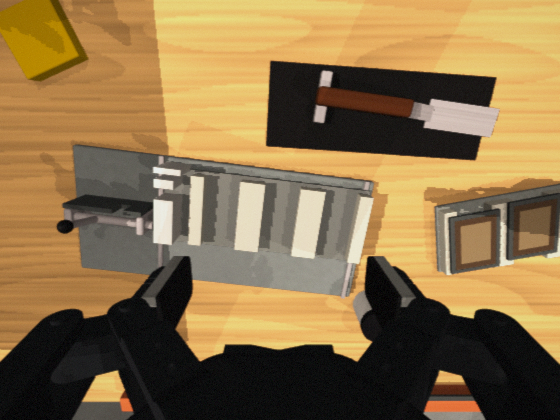

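View pics/bolt1.png

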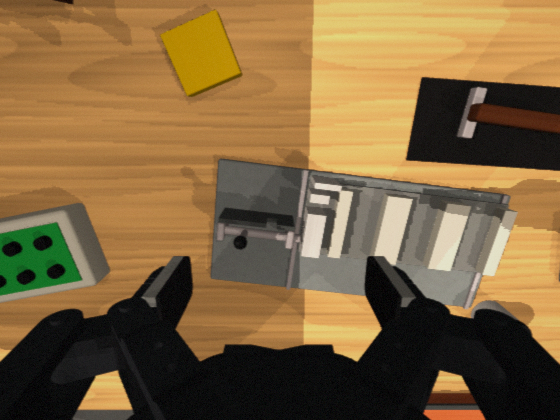

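Run:
```python
from h import *
for n,p in [("bolt2",(0.59,-0.30,0.22)),("car2",(0.61,-0.10,0.20)),("mat2",(0.44,0.04,0.15)),("rack2",(0.64,0.24,0.15))]:
    r.movep(p,rot(np.pi)); r.dwell(0.3); f=snap(n)
    cv2.imwrite(f"pics/{n}_z.png",cv2.resize(f["img"][:300,:,::-1],None,fx=1.42,fy=1.42,interpolation=cv2.INTER_CUBIC))
print(r.read_time_s(), r.read_joints())
```

```text
10.5333 [ 2.51078418e-01  6.42862009e-01  1.97395382e-01  1.12495377e+00
 -1.27021877e-05  2.51809786e-01]
```

View pics/rack2_z.png

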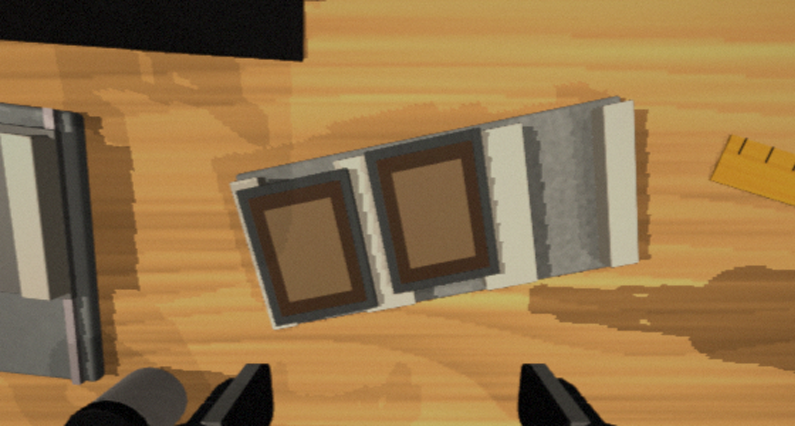

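View pics/car2_z.png

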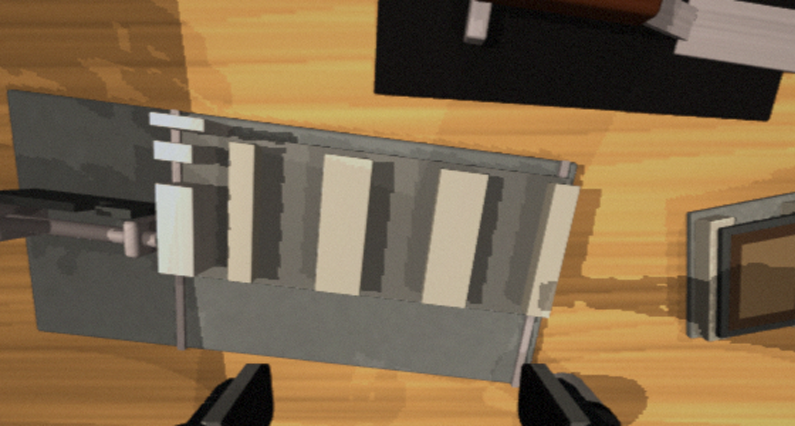

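View pics/bolt2_z.png

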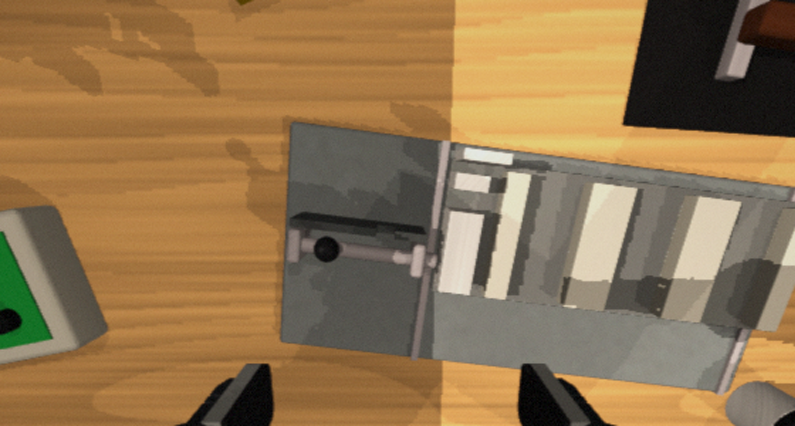

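View pics/mat2_z.png

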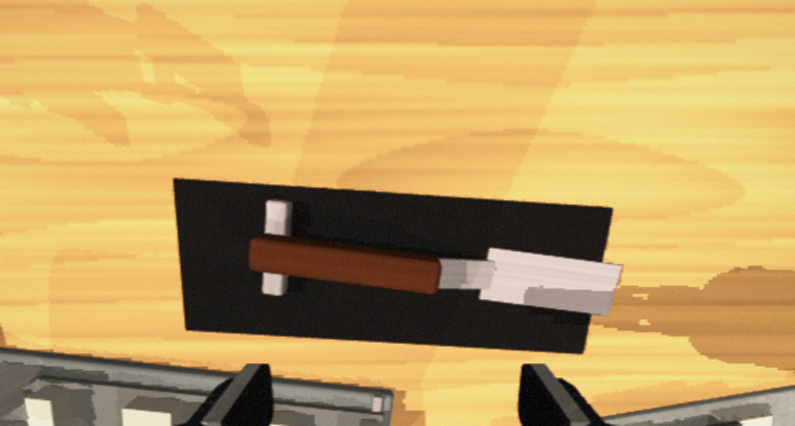

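```bash
cat >> h.py <<'E'
def quads(f,mask,amin=150,rowmax=270):
    out=[]
    mask=mask.astype(np.uint8)*255; mask[rowmax:]=0
    for c in cv2.findContours(mask,cv2.RETR_EXTERNAL,cv2.CHAIN_APPROX_NONE)[0]:
        if cv2.contourArea(c)<amin: continue
        h=cv2.convexHull(c)
        q=cv2.approxPolyN(c,4,ensure_convex=True)[0] if hasattr(cv2,'approxPolyN') else cv2.boxPoints(cv2.minAreaRect(c))
        out.append((cv2.contourArea(c),q.astype(float)))
    return out
def hsv(f): return cv2.cvtColor(f["img"],cv2.COLOR_RGB2HSV).astype(int)
E
python3 - <<'E'
from h import *
for n in ["car2","bolt2","car1","rack2"]:
    f=load(n); h=hsv(f); g=f["img"].astype(int)
    for p in [(170,160),(242,160),(320,165)]: 
        pass
    m=(h[...,2]>150)&(h[...,1]<75)
    cv2.imwrite(f"pics/m_{n}.png",(m*255).astype(np.uint8))
    print(n)
    for a,q in quads(f,m): print(int(a),q.round(1).tolist())
E
```

```text
car2
164 [[94.0, 179.0], [89.0, 179.0], [74.0, 164.0], [93.0, 155.0]]
177 [[503.0, 193.0], [500.0, 196.0], [500.0, 156.0], [518.0, 152.0]]
1386 [[409.0, 130.0], [386.0, 223.0], [356.0, 285.0], [390.0, 130.0]]
1480 [[135.0, 132.0], [135.0, 194.0], [111.0, 192.0], [109.0, 129.0]]
2936 [[344.0, 123.0], [327.0, 217.0], [296.0, 213.0], [310.0, 118.0]]
2999 [[262.0, 112.0], [252.0, 208.0], [221.0, 204.0], [228.0, 108.0]]
1512 [[178.0, 102.0], [176.0, 199.0], [160.0, 197.0], [161.0, 99.0]]
380 [[139.0, 107.0], [124.0, 129.0], [102.0, 103.0], [123.0, 90.0]]
298 [[142.0, 84.0], [142.0, 92.0], [106.0, 87.0], [103.0, 71.0]]
237 [[344.0, 2.0], [340.0, 25.0], [329.0, 25.0], [333.0, 1.0]]
3006 [[559.0, 7.0], [559.0, 49.0], [475.0, 37.0], [487.0, -5.0]]
bolt2
676 [[559.0, 200.0], [546.0, 232.0], [533.0, 232.0], [559.0, 157.0]]
1367 [[11.0, 151.0], [53.0, 244.0], [0.0, 254.0], [0.0, 151.0]]
1302 [[340.0, 151.0], [330.0, 207.0], [307.0, 205.0], [316.0, 148.0]]
2464 [[523.0, 142.0], [492.0, 227.0], [464.0, 223.0], [491.0, 138.0]]
2543 [[449.0, 132.0], [425.0, 218.0], [395.0, 216.0], [417.0, 128.0]]
13
[... 539 characters left out ...]
0, 199.0]]
877 [[373.0, 197.0], [358.0, 266.0], [343.0, 271.0], [359.0, 197.0]]
4125 [[325.0, 192.0], [347.0, 269.0], [231.0, 269.0], [239.0, 181.0]]
172 [[172.0, 181.0], [172.0, 189.0], [159.0, 195.0], [147.0, 177.0]]
839 [[204.0, 177.0], [200.0, 245.0], [187.0, 245.0], [190.0, 175.0]]
2023 [[499.0, 108.0], [490.0, 137.0], [412.0, 125.0], [424.0, 97.0]]
rack2
185 [[208.0, 229.0], [192.0, 232.0], [162.0, 128.0], [180.0, 125.0]]
950 [[293.0, 213.0], [258.0, 220.0], [234.0, 114.0], [255.0, 109.0]]
2163 [[21.0, 96.0], [34.0, 211.0], [15.0, 209.0], [-1.0, 93.0]]
2698 [[378.0, 198.0], [342.0, 204.0], [341.0, 91.0], [367.0, 86.0]]
2182 [[449.0, 184.0], [430.0, 188.0], [424.0, 74.0], [446.0, 70.0]]
```

Run:
```python
import cv2,numpy as np
a=np.vstack([np.hstack([cv2.imread(f"pics/m_{n}.png")[:300] for n in p]) for p in (("car2","bolt2"),("car1","rack2"))])
cv2.imwrite("pics/m_all.png",cv2.resize(a,(800,430)))
```

```text
(no output)
```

View pics/m_all.png

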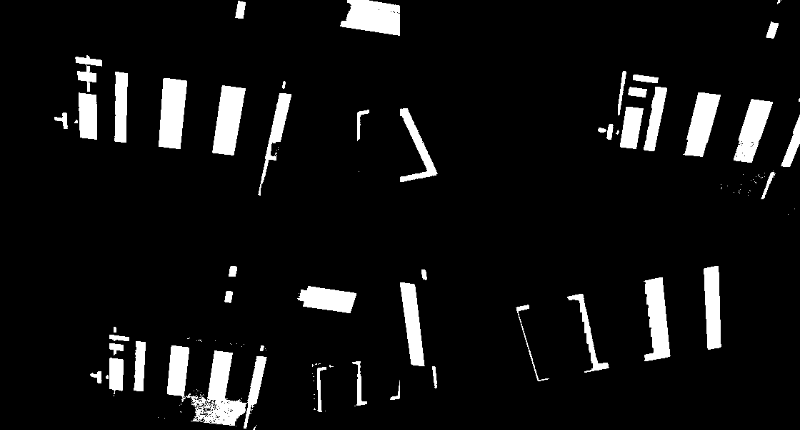

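```bash
cat >> h.py <<'E'
def tri(fs,uvs):
    A=[];b=[]
    for f,uv in zip(fs,uvs):
        c=-f["R"].T@f["t"]; d=f["R"].T@np.linalg.inv(f["K"])@np.array([*uv,1.]); d/=np.linalg.norm(d)
        P=np.eye(3)-np.outer(d,d); A.append(P); b.append(P@c)
    X=np.linalg.solve(sum(A),sum(b)); e=[np.linalg.norm(P@X-q) for P,q in zip(A,b)]
    return X,max(e)
E
python3 - <<'E'
from h import *
a,b=load("car2"),load("bolt2")
R1={"r1":([[178,102],[176,199],[160,197],[161,99]],[[374,122],[356,211],[340,209],[357,120]]),
"r2":([[262,112],[252,208],[221,204],[228,108]],[[449,132],[425,218],[395,216],[417,128]]),
"r3":([[344,123],[327,217],[296,213],[310,118]],[[523,142],[492,227],[464,223],[491,138]]),
"lugR":([[135,132],[135,194],[111,192],[109,129]],[[340,151],[330,207],[307,205],[316,148]]),
"tab":([[141.5,84],[142.5,92],[107,88],[105,80]],[[361,108],[360,116],[326,112],[326,104]]),
}
for k,(p,q) in R1.items():
    for u,v in zip(p,q):
        X,e=tri([a,b],[u,v]); print(k,X.round(4),round(e,4))
for n in (a,b): print((-n["R"].T@n["t"]).round(4))
E
```

```text
r1 [ 0.5207 -0.1986  0.0399] 0.0006
r1 [ 0.6191 -0.2102  0.0401] 0.0
r1 [ 0.6176 -0.2282  0.0372] 0.0
r1 [ 0.5182 -0.216   0.037 ] 0.0001
r2 [ 0.5305 -0.1169  0.0395] 0.0001
r2 [ 0.6283 -0.1291  0.0403] 0.0007
r2 [ 0.6259 -0.1631  0.037 ] 0.0003
r2 [ 0.5265 -0.1506  0.0369] 0.0002
r3 [ 0.5409 -0.0355  0.0402] 0.0001
r3 [ 0.6396 -0.0476  0.0388] 0.0003
r3 [ 0.6348 -0.0816  0.0387] 0.0005
r3 [ 0.5365 -0.0692  0.0378] 0.0003
lugR [ 0.5489 -0.2364  0.0571] 0.0001
lugR [ 0.6089 -0.244   0.0586] 0.0001
lugR [ 0.6073 -0.2688  0.0564] 0.0001
lugR [ 0.5461 -0.2612  0.0558] 0.0002
tab [ 0.5074 -0.2206  0.0664] 0.0004
tab [ 0.5143 -0.2208  0.066 ] 0.0
tab [ 0.5106 -0.2535  0.0625] 0.0001
tab [ 0.5036 -0.254   0.0629] 0.0005
[ 0.5382 -0.1011  0.3437]
[ 0.5177 -0.3003  0.3648]
```

Run:
```python
from h import *
f=load("rack2"); h=hsv(f)
m=(h[...,1]>70)&(h[...,2]<160)
m[:,:160]=0;m[:,355:]=0;m[:80]=0;m[230:]=0
cv2.imwrite("pics/m_p.png",(m*255).astype(np.uint8))
n,l,s,c=cv2.connectedComponentsWithStats(m.astype(np.uint8))
for i in range(1,n):
    if s[i,4]<1000: continue
    print(s[i])
    cc=max(cv2.findContours((l==i).astype(np.uint8),0,1)[0],key=cv2.contourArea)
    P=cast(f,cc[:,0,:],.032)
    (cx,cy),(w,hh),an=cv2.minAreaRect((P[:,:2]*1000).astype(np.float32)); print(cx,cy,w,hh,an)
for nm,uv,z in [("base",[[238,178],[617,97]],.008)]:
    P=cast(f,np.array(uv)/1.42,z);print(P); d=P[1]-P[0];print(np.degrees(np.arctan2(-d[0],d[1])),np.linalg.norm(d))
ribs={"3":[[378,198],[342,204],[324,128*1.0],[367,86]]}
for q in ([[487,129],[522,125],[548,278],[511,284]],[[603,106],[631,102],[638,261],[611,266]]):
    print(cast(f,np.array(q)/1.42,.026).round(4)[:,:2].tolist())
```

```text
[ 265   99   80  101 5969]
594.6927490234375 263.6872863769531 78.50636291503906 58.6016731262207 11.34222412109375
[ 175  127   83   96 5543]
617.2843627929688 184.6185760498047 78.35306549072266 58.4124870300293 11.292901992797852
[[0.57303092 0.13572608 0.008     ]
 [0.52391308 0.37899666 0.008     ]]
11.414910434451542 0.24817964651482863
[[0.5443, 0.2948], [0.5421, 0.3156], [0.6366, 0.341], [0.6407, 0.3168]]
[[0.5316, 0.3627], [0.5294, 0.3789], [0.6251, 0.3988], [0.6285, 0.3816]]
```

Run:
```python
from h import *
f=load("rack2"); im=f["img"][60:240,150:460,::-1]
cv2.imwrite("pics/rk.png",cv2.resize(im,None,fx=2.5,fy=2.5,interpolation=cv2.INTER_CUBIC))
cv2.imwrite("pics/m_p2.png",cv2.imread("pics/m_p.png")[60:240,150:460])
```

```text
(no output)
```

View pics/rk.png

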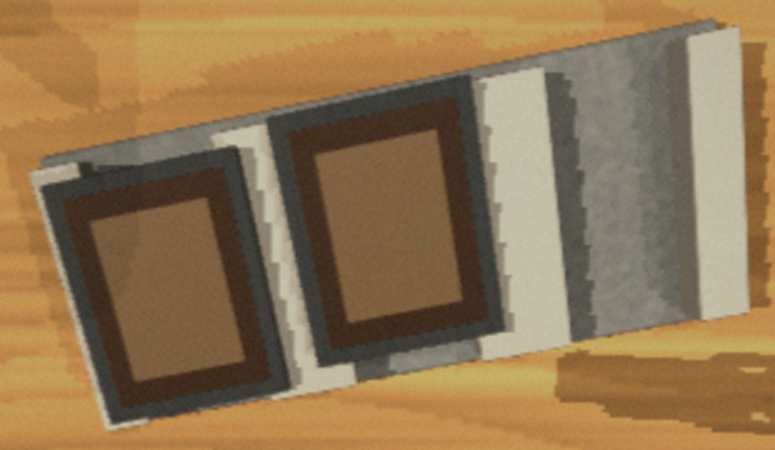

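View pics/m_p2.png

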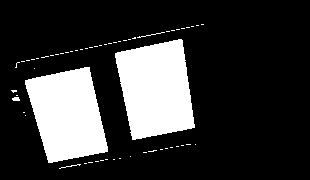

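Run:
```python
from h import *
f=load("rack2"); yaw=0.198
xh=np.array([np.cos(yaw),np.sin(yaw)]);yh=np.array([-xh[1],xh[0]]);c=np.array([.6015,.2682])
for n,q in {"r3R":[[545,68],[572,342]],"r4in":[[687,36],[700,322]],"r4out":[[740,28],[750,312]],"r1out":[[30,172],[108,428]],"plate1":[[266,120],[470,77],[504,328],[322,364]],"plate0":[[42,187],[238,148],[290,388],[114,424]]}.items():
    z=.032 if n[0]=='p' else .026
    P=cast(f,np.array(q)/2.5+[150,60],z)[:,:2]
    print(n,[(round(float(v@xh)*1e3,1),round(float(v@yh)*1e3,1)) for v in P-c], (P.mean(0)).round(4))
```

```text
r3R [(-49.5, 58.6), (48.4, 57.8)] [0.5895 0.3251]
r4in [(-50.1, 106.5), (50.1, 105.5)] [0.5806 0.3721]
r4out [(-49.1, 124.1), (49.9, 124.0)] [0.5775 0.3899]
r1out [(-51.2, -123.6), (47.4, -123.3)] [0.624  0.1468]
plate1 [(-51.5, -37.7), (-51.4, 31.9), (36.3, 32.1), (36.6, -36.0)] [0.5946 0.2643]
plate0 [(-45.2, -118.8), (-44.5, -49.1), (43.5, -49.6), (44.4, -118.3)] [0.6176 0.1858]
```

Run:
```python
from h import *
f=load("mat2"); im=f["img"][110:260,100:460,::-1]
cv2.imwrite("pics/sp.png",cv2.resize(im,None,fx=2.2,fy=2.2,interpolation=cv2.INTER_CUBIC))
h=hsv(f)
m=(h[...,1]<45)&(h[...,2]>110); m[:160]=0;m[230:]=0;m[:,:170]=0;m[:,460:]=0
n,l,s,c=cv2.connectedComponentsWithStats(m.astype(np.uint8))
for i in range(1,n):
    if s[i,4]>60: print(s[i],c[i],cast(f,c[i],.006).round(4))
# handle
m2=((h[...,0]<14)&(h[...,1]>120)&(h[...,2]<150)); m2[:150]=0;m2[230:]=0;m2[:,:160]=0;m2[:,330:]=0
cc=max(cv2.findContours(m2.astype(np.uint8),0,1)[0],key=cv2.contourArea)
P=cast(f,cc[:,0,:],.041);(cx,cy),(w,hh),an=cv2.minAreaRect((P[:,:2]*1000).astype(np.float32));print(cx,cy,w,hh,an)
```

```text
[186 160  15   5  67] [193.68656716 161.89552239] [[ 0.4081 -0.0428  0.006 ]]
[ 310  175  127   46 3961] [376.54657915 196.986872  ] [[0.4435 0.1393 0.006 ]]
[185 192  15  16 202] [191.58415842 199.74752475] [[ 0.4464 -0.048   0.006 ]]
423.5898742675781 8.461822509765625 118.32231903076172 25.82354736328125 82.41597747802734
```

View pics/sp.png

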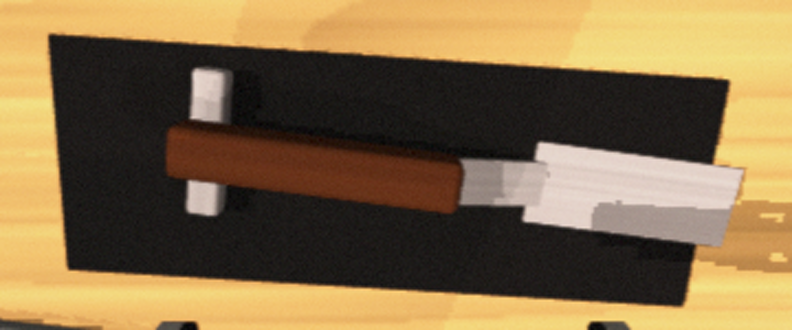

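Run:
```python
from h import *
f=load("mat2")
g=lambda q,z: cast(f,np.array(q)/2.2+[100,110],z)[:,:2]
B=g([(538,141),(744,170),(722,247),(524,221)],.006); M=g([(50,34),(728,79),(684,305),(68,269)],.003); H=g([(168,126),(462,157),(456,213),(166,176)],.041)
F=g([(193,68),(231,70),(222,216),(187,213)],.010)
for n,q in (("blade",B),("mat",M),("handle",H),("foot",F)):
    u=(q[1]+q[2]-q[0]-q[3])/2
    print(n,q.mean(0).round(4),"len",np.linalg.norm(u).round(4),"wid",np.linalg.norm((q[3]+q[2]-q[0]-q[1])/2).round(4),"dir",np.degrees(np.arctan2(u[1],u[0])).round(2))
d=B.mean(0)-F.mean(0);print(np.degrees(np.arctan2(d[1],d[0])),np.linalg.norm(d))
```

```text
blade [0.4455 0.1506] len 0.0953 wid 0.0376 dir 82.12
mat [0.4379 0.0367] len 0.2984 wid 0.1091 dir 86.36
handle [0.425  0.0086] len 0.117 wid 0.0218 dir 83.18
foot [ 0.4208 -0.0418] len 0.0161 wid 0.0658 dir 85.97
82.69761552049575 0.19391246901467935
```

Run:
```python
from h import *
psi=np.radians(82.8); R=rot(psi+np.pi); g=(0.4295,0.0338)
r.movep((*g,.12),R)
r.servo_line((*g,.012),max_speed=.08)
r.clamp(); r.dwell(.2); print(r.read_opening(),r.read_wrist_force())
r.servo_line((*g,.15),max_speed=.08); r.dwell(.2)
print(r.read_opening(),r.read_wrist_force(),r.read_torque(),r.read_tool_pos(),r.read_time_s())
snap("g_side","side");f=snap("g_top","top");
cv2.imwrite("pics/g_topz.png",cv2.resize(f["img"][150:300,130:340,::-1],None,fx=3.8,fy=3.8))
f=load("g_side")
cv2.imwrite("pics/g_sidez.png",cv2.resize(f["img"][150:320,180:370,::-1],None,fx=3.5,fy=3.5))
```

```text
0.020971585715612227 [-1.79308464  0.14238177  5.92910042]
0.021228918224314733 [ 0.19210914 -0.48889721 -2.87952497] [-0.0392087  -0.02441235  0.02686111] [0.42937535 0.03379665 0.14981182] 16.4917
```

View pics/g_sidez.png

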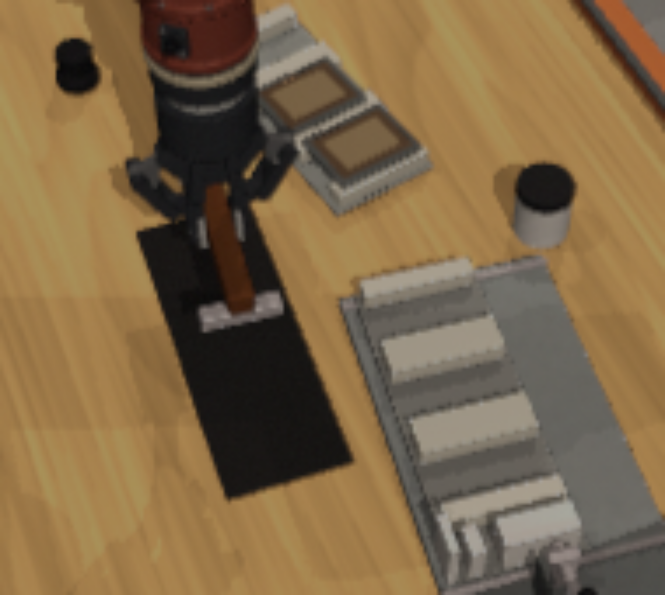

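View pics/g_topz.png

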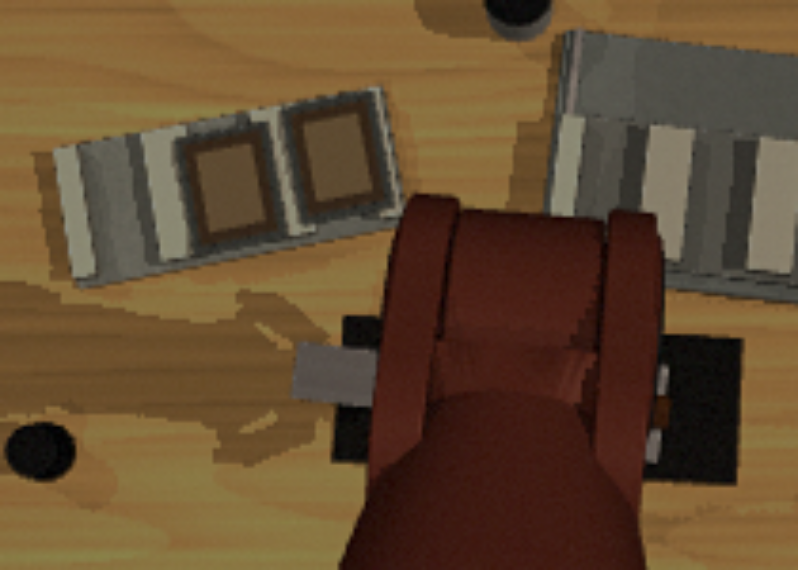

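Run:
```python
from h import *
f=load("g_top")
print(cast(f,np.array([(297,341),(293,400)])/3.8+[130,150],.144).round(4))
# plates & stations in top0 for bias comparison
f=load("top0");h=hsv(f)
m=(h[...,1]>80)&(h[...,2]<150);m[:170]=0;m[225:]=0;m[:,:160]=0;m[:,245:]=0
im=f["img"];cv2.imwrite("pics/t.png",np.hstack([cv2.resize(im[165:230,135:245,::-1],None,fx=4,fy=4),cv2.resize((m[165:230,135:245]*255).astype(np.uint8)[...,None].repeat(3,2),None,fx=3,fy=4)]))
n,l,s,c=cv2.connectedComponentsWithStats(m.astype(np.uint8))
for i in range(1,n):
    if s[i,4]>200: print(s[i],cast(f,c[i],.032).round(4))
m=(h[...,1]<60)&(h[...,2]>140);m[:170]=0;m[230:]=0;m[:,:260]=0;m[:,350:]=0
n,l,s,c=cv2.connectedComponentsWithStats(m.astype(np.uint8))
for i in range(1,n):
    if s[i,4]>100: print(s[i],cast(f,c[i],.0385).round(4))
```

```text
[[0.4686 0.1949 0.144 ]
 [0.4294 0.1968 0.144 ]]
[ 160  170   85   55 1868] [[0.6039 0.2088 0.032 ]]
[206 176  25  31 560] [[0.6178 0.1861 0.032 ]]
[178 184  25  31 566] [[0.5948 0.265  0.032 ]]
```

View pics/t.png

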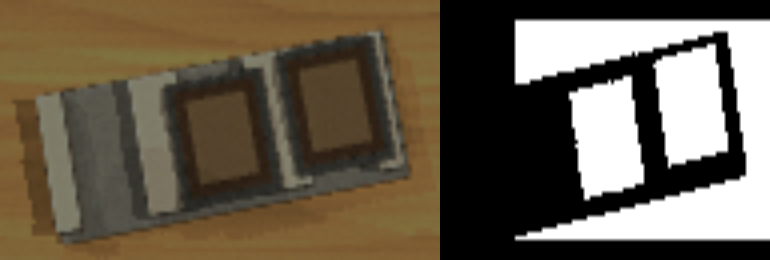

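```bash
cat >> h.py <<'E'
YR=0.196; YS=-0.1245
RC=np.array([.6013,.2682]); 
P={0:np.array([.6175,.1856]),1:np.array([.5948,.2643])}
ST={0:np.array([.5727,-.1806]),1:np.array([.5829,-.0992]),2:np.array([.5931,-.0178])}
def ax(y): return np.array([np.cos(y),np.sin(y)]),np.array([-np.sin(y),np.cos(y)])
def grip(blade,y,back=0): return blade-(.1175+back)*ax(y)[0]
def bladeR(i):
    x,y=ax(YR); v=P[i]-RC; slot={0:-.082,1:0.}[i]
    return RC+x*(v@x)+y*(slot-.001), np.array([0,(v@y)-(slot-.001)])
def go(xy,z,yaw,s): r.servo_line((*xy,z),rot(yaw+np.pi),max_speed=s)
E
python3 - <<'E'
from h import *
for i in (0,1): print(bladeR(i))
b,d=bladeR(0)
r.movep((*grip(b,YR,.115),.12),rot(YR+np.pi))
go(grip(b,YR,.115),.023,YR,.1)
go(grip(b,YR,.07),.023,YR,.1); r.dwell(.1)
for n in("side","top","wrist"): snap("i_"+n,n)
f=load("i_side");cv2.imwrite("pics/i_sidez.png",cv2.resize(f["img"][130:290,180:350,::-1],None,fx=3.6,fy=3.6))
f=load("i_top");cv2.imwrite("pics/i_topz.png",cv2.resize(f["img"][150:300,130:340,::-1],None,fx=3.8,fy=3.8))
print(r.read_time_s(),r.read_wrist_force())
E
```

```text
(array([0.61727148, 0.18675093]), array([ 0.       , -0.0011734]))
(array([0.5944963 , 0.26582961]), array([ 0.        , -0.00155947]))
19.9083 [-0.6673475  -0.4515541  -2.36565675]
```

View pics/i_sidez.png

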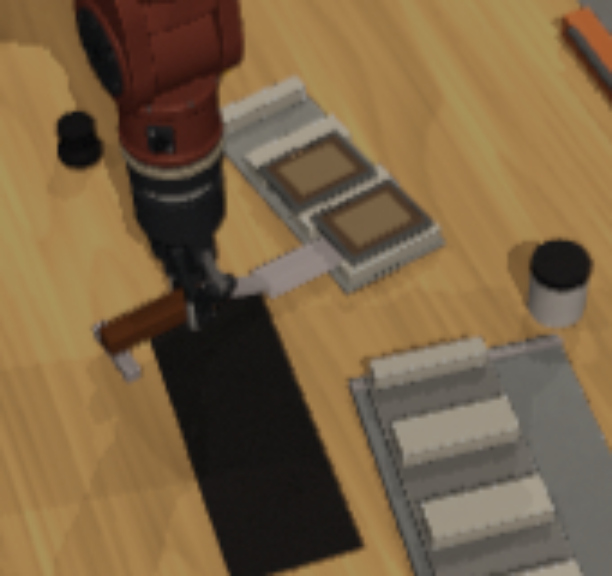

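View pics/i_topz.png

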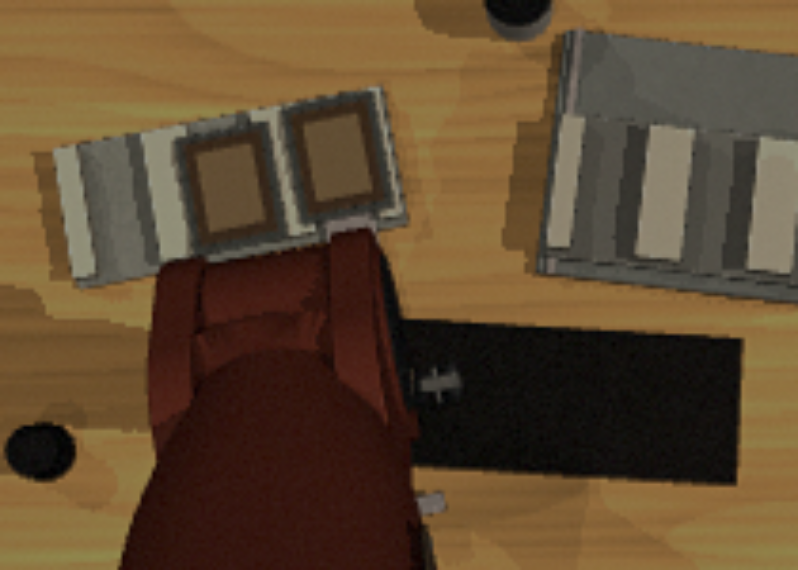

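View pics/i_wrist.png

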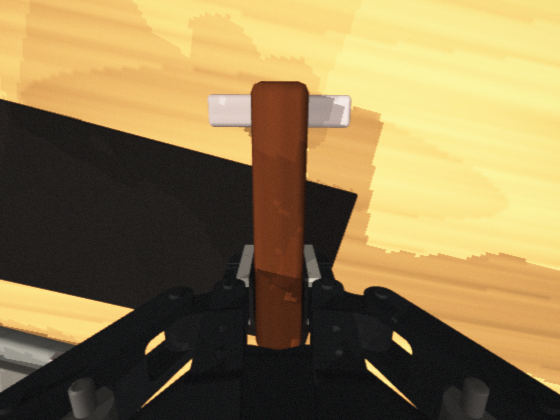

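Run:
```python
from h import *
b,d=bladeR(0); g=grip(b,YR)
go(g,.023,YR,.06); print(r.read_wrist_force())
go(g,.030,YR,.03); go(g,.045,YR,.02); print(r.read_wrist_force(),r.read_torque())
go(g,.11,YR,.06); r.dwell(.2)
for n in("side","top"): snap("l_"+n,n)
f=load("l_side");cv2.imwrite("pics/l_sidez.png",cv2.resize(f["img"][110:270,180:350,::-1],None,fx=3.6,fy=3.6))
print(r.read_time_s(),r.read_wrist_force(),r.read_torque(),r.read_tool_pos()[2])
```

```text
[-0.09492985 -0.12538438 -1.80241454]
[-0.08005234  0.01364881 -3.69314523] [-0.03205922  0.14933811 -0.00280143]
24.0417 [-0.46099505  0.52353955 -2.86571768] [-0.02322387  0.11790315 -0.00887927] 0.10981632919573413
```

View pics/l_sidez.png

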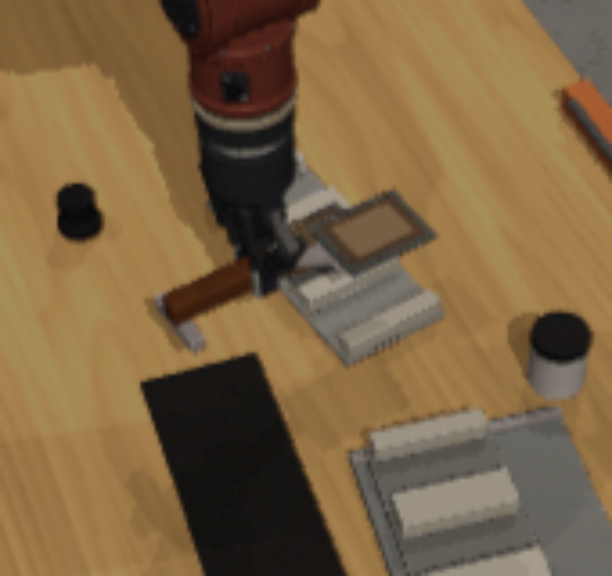

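View pics/l_top.png

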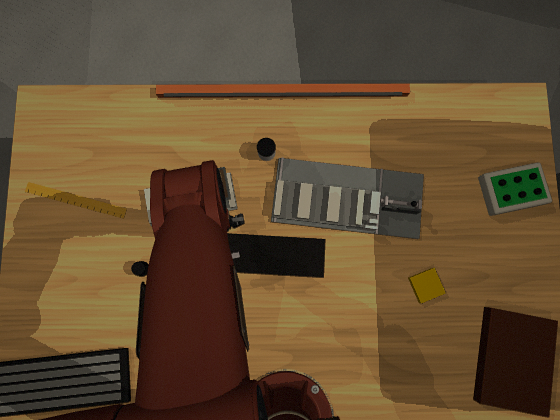

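```bash
cat >> h.py <<'E'
def place(s,d,Pz=.0365):
    x,y=ax(YS); b=ST[s]-x*d[0]-y*d[1]; g=grip(b,YS)
    go(g,.11,YS,.11); r.dwell(.2)
    go(g,.055,YS,.05); go(g,.0365,YS,.02); r.dwell(.2)
    return b
E
python3 - <<'E'
from h import *
b,d=bladeR(0); place(0,d)
print(r.read_time_s(),r.read_wrist_force(),r.read_torque(),r.read_tool_pos())
f=snap("p_side","side");cv2.imwrite("pics/p_sidez.png",cv2.resize(f["img"][210:370,240:410,::-1],None,fx=3.6,fy=3.6))
E
```

```text
29.9333 [-0.30453787  0.5076934  -3.26887766] [-0.01212105 -0.00386805 -0.02761299] [ 0.45634339 -0.16489595  0.03660567]
```

View pics/p_sidez.png

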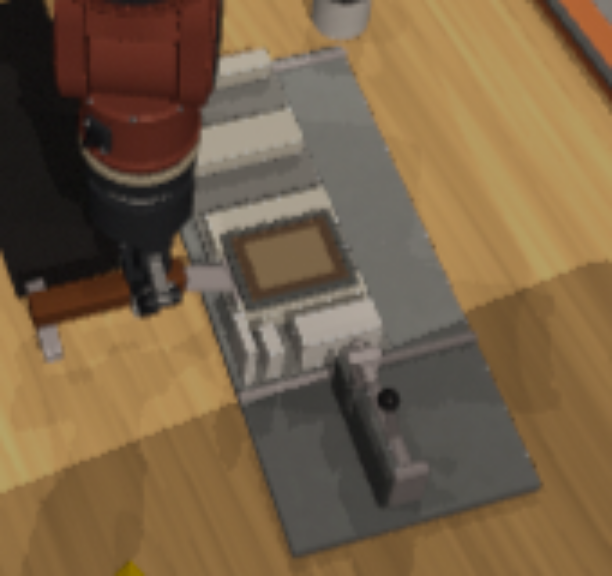

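Run:
```python
from h import *
b,d=bladeR(0); x,y=ax(YS); b=ST[0]-x*d[0]-y*d[1]
go(grip(b,YS,.03),.0365,YS,.04); print(r.read_wrist_force())
go(grip(b,YS,.12),.0365,YS,.08); print(r.read_wrist_force())
go(grip(b,YS,.12),.11,YS,.12)
b,d=bladeR(1)
r.movep((*grip(b,YR,.115),.11),rot(YR+np.pi))
r.dwell(.2); f=snap("q_top","top"); cv2.imwrite("pics/q_topz.png",cv2.resize(f["img"][150:300,130:340+100,::-1],None,fx=2.5,fy=2.5))
print(r.read_time_s())
```

```text
[ 0.01939853 -0.59105749 -1.46276346]
[ 0.79613319 -0.27570649 -2.15884247]
34.5667
```

View pics/q_topz.png

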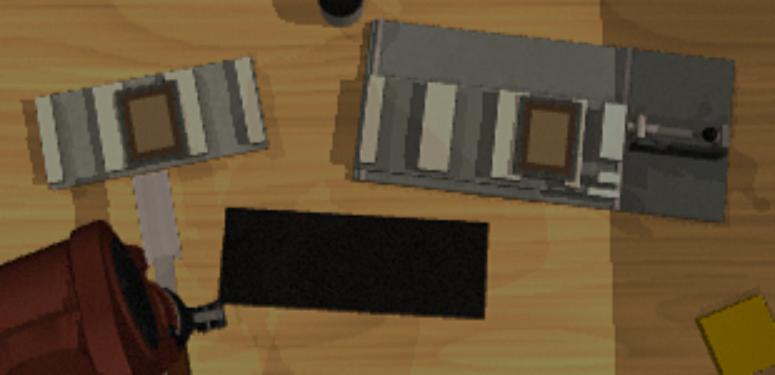

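```bash
cat >> h.py <<'E'
def brown(f,box,z,amin=200,smin=70,vmax=160):
    h=hsv(f); m=(h[...,1]>smin)&(h[...,2]<vmax); k=np.zeros_like(m); u0,u1,v0,v1=box; k[v0:v1,u0:u1]=1; m&=k
    n,l,s,c=cv2.connectedComponentsWithStats(m.astype(np.uint8)); out=[]
    for i in range(1,n):
        if s[i,4]<amin: continue
        cc=max(cv2.findContours((l==i).astype(np.uint8),0,1)[0],key=cv2.contourArea)
        Q=cast(f,cc[:,0,:],z)[:,:2]; (cx,cy),(w,hh),an=cv2.minAreaRect((Q*1000).astype(np.float32))
        out.append((cast(f,c[i],z)[0,:2].round(4),(round(cx,1),round(cy,1)),(round(w),round(hh)),round(an,1)))
    return out
E
python3 - <<'E'
from h import *
f=load("q_top"); print(brown(f,(330,372,180,232),.0445)); print(brown(f,(165,215,170,215),.032))
E
```

```text
[(array([ 0.5733, -0.1805]), (573.7, -180.4), (58, 79), 82.9)]
[(array([0.6638, 0.2796]), (658.4, 269.0), (140, 41), 89.7), (array([0.5946, 0.265 ]), (594.7, 265.0), (79, 59), 11.4)]
```

Run:
```python
from h import *
b,d=bladeR(1); g=grip(b,YR)
go(grip(b,YR,.115),.023,YR,.1)
go(g,.023,YR,.08); print(r.read_wrist_force())
go(g,.030,YR,.03); go(g,.045,YR,.02); print(r.read_wrist_force(),r.read_torque())
go(g,.11,YR,.06); r.dwell(.2)
f=snap("l2_side","side")
b=place(1,d); print(r.read_time_s(),r.read_wrist_force(),r.read_torque())
f2=snap("p2_side","side")
cv2.imwrite("pics/l2.png",np.hstack([cv2.resize(f["img"][110:270,180:350,::-1],None,fx=2.3,fy=2.3),cv2.resize(f2["img"][190:350,240:410,::-1],None,fx=2.3,fy=2.3)]))
```

```text
[ 0.20704075 -0.73628893 -2.6055214 ]
[-1.13883618 -0.35833903 -3.02790436] [-0.02537912  0.12521681  0.00974818]
45.7833 [ 0.3621002  -0.18665328 -2.51338794] [-0.01684001 -0.03579616  0.00693858]
```

View pics/l2.png

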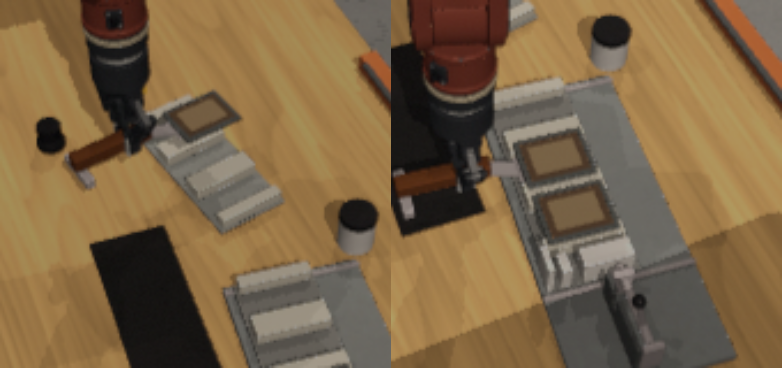

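Run:
```python
from h import *
b,d=bladeR(1); x,y=ax(YS); b=ST[1]-x*d[0]-y*d[1]
go(grip(b,YS,.03),.0365,YS,.04); go(grip(b,YS,.12),.0365,YS,.08)
go(grip(b,YS,.12),.11,YS,.12)
ym=np.radians(86.4); g=np.array([.4379,.0367])-.02*ax(ym)[0]
r.movep((*g,.10),rot(ym+np.pi)); go(g,.03,ym,.08); go(g,.0122,ym,.03)
print(r.read_wrist_force()); r.ungrasp(); r.dwell(.2)
go(g,.12,ym,.1)
r.movep((.44,.04,.2),rot(np.pi)); r.dwell(.2); f=snap("m3")
cv2.imwrite("pics/m3z.png",cv2.resize(f["img"][90:270,80:480,::-1],None,fx=2,fy=2,interpolation=cv2.INTER_CUBIC))
r.movep((0.61,-0.12,0.20),rot(np.pi)); r.dwell(.2); f=snap("c3"); cv2.imwrite("pics/c3z.png",cv2.resize(f["img"][:300,:,::-1],None,fx=1.42,fy=1.42,interpolation=cv2.INTER_CUBIC))
print(r.read_time_s())
print(brown(f,(150,350,80,230),.0445,amin=800))
```

```text
[-2.31918104 -0.1365472   6.08151793]
56.65
[(array([ 0.5711, -0.1812]), (573.0, -181.4), (58, 78), 82.9), (array([ 0.5815, -0.0996]), (583.4, -99.6), (58, 78), 83.3)]
```

View pics/m3z.png

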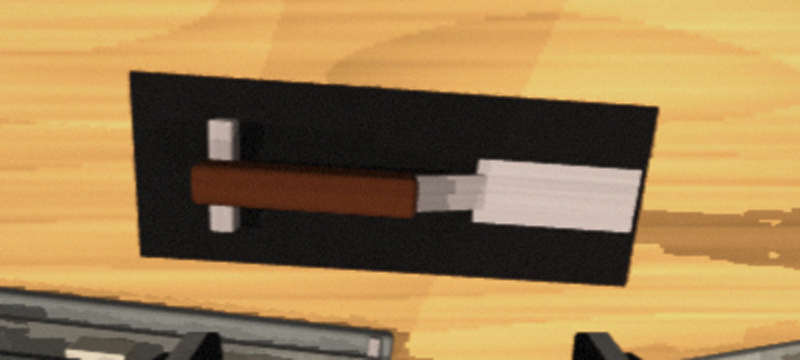

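View pics/c3z.png

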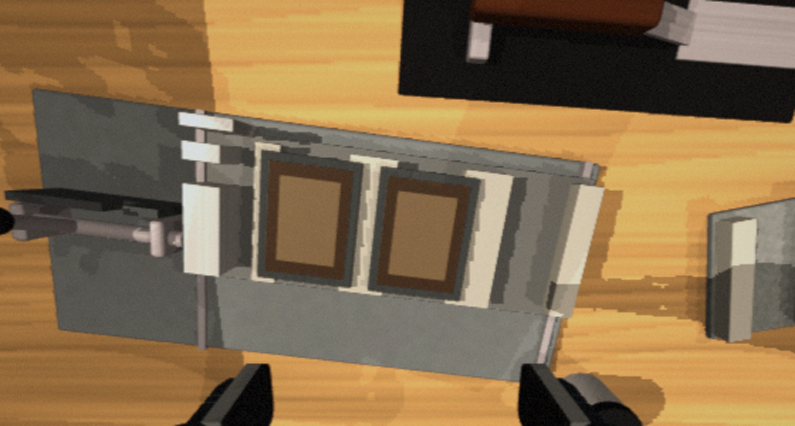

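Run:
```python
from h import *
x,y=ax(YS); T=np.array([.5055,-.2373]); R=rot(YS+np.pi)
r.clamp()
s=T-.045*x
r.movep((*s,.12),R); r.servo_line((*s,.045),max_speed=.1); r.dwell(.1)
f0=r.read_wrist_force(); print(f0,r.read_opening())
log=[]
k=.045; 
for i in range(60):
    k-=.002; q=T-k*x; r.servo_line((*q,.045),max_speed=.03)
    F=(r.read_wrist_force()-f0)[:2]@x; p=(r.read_tool_pos()[:2]-T)@x
    log.append((round(-k*1e3),round(p*1e3,1),round(float(F),1)))
    if F<-14: break
print(log,r.read_time_s())
f=snap("pu_top","top");cv2.imwrite("pics/pu.png",cv2.resize(f["img"][140:260,260:440,::-1],None,fx=4,fy=4))
```

```text
[ 0.92587278  0.15981238 -0.35772264] -0.00015665706193042142
[(-43, np.float64(-42.6), -0.9), (-41, np.float64(-40.8), -1.8), (-39, np.float64(-38.9), -0.1), (-37, np.float64(-36.9), -1.3), (-35, np.float64(-34.9), -1.3), (-33, np.float64(-32.9), -1.0), (-31, np.float64(-30.9), -0.2), (-29, np.float64(-28.9), -0.6), (-27, np.float64(-26.8), -0.7), (-25, np.float64(-24.8), -1.7), (-23, np.float64(-22.9), -1.3), (-21, np.float64(-20.9), -1.1), (-19, np.float64(-18.9), -1.8), (-17, np.float64(-16.9), -0.5), (-15, np.float64(-14.9), -1.4), (-13, np.float64(-12.9), -0.5), (-11, np.float64(-11.2), -1.7), (-9, np.float64(-9.2), -2.9), (-7, np.float64(-6.9), -3.5), (-5, np.float64(-4.8), -3.0), (-3, np.float64(-2.7), -2.5), (-1, np.float64(-0.7), -2.3), (1, np.float64(1.3), -1.7), (3, np.float64(3.3), -3.6), (5, np.float64(5.3), -2.8), (7, np.float64(7.2), -2.8), (9, np.float64(9.2), -2.7), (11, np.float64(11.2), -2.0), (13, np.float64(13.3), -1.7), (15, np.float64(15.2), -3.0), (17, np.float64(17.2), -2.3), (19, np.float64(19.2), -2.4), (21, np.float64(21.3), -1.7), (23, np.float64(23.2), -2.3), (25, np.float64(25.2), -1.5), (27, np.float64(27.3), -2.1), (29, np.float64(29.3), -1.7), (31, np.float64(31.2), -2.8), (33, np.float64(33.2), -2.1), (35, np.float64(35.2), -2.6), (37, np.float64(36.1), -6.7), (39, np.float64(36.1), -15.5)] 69.7417
```

View pics/pu.png

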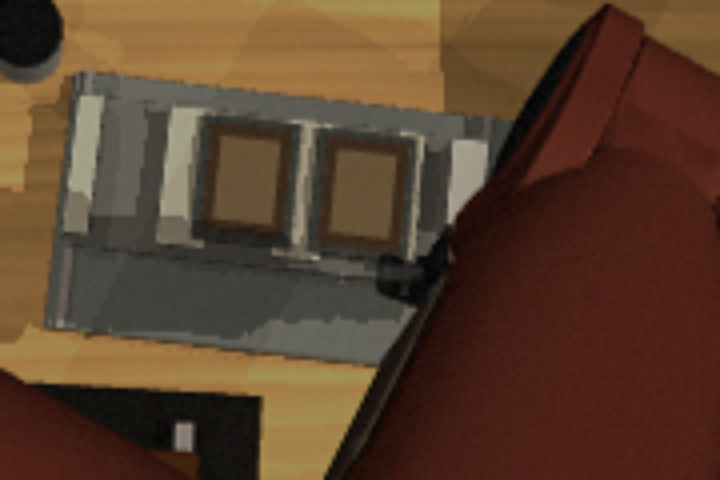

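Run:
```python
from h import *
x,y=ax(YS); T=np.array([.5055,-.2373]); R=rot(YS+np.pi)
q=T-.03*x
r.servo_line((*q,.045),max_speed=.12); r.servo_line((*q,.20),max_speed=.2)
for n,p in (("b4",(.62,-.30,.22)),("b5",(.62,-.38,.22))):
    r.movep(p,rot(np.pi)); r.dwell(.2); f=snap(n)
    h=hsv(f); m=(h[...,2]<40); m[225:]=0;m[:80]=0
    nn,l,s,c=cv2.connectedComponentsWithStats(m.astype(np.uint8))
    for i in range(1,nn):
        if 40<s[i,4]<3000: print(n,s[i],c[i].round(1))
    cv2.imwrite(f"pics/{n}z.png",cv2.resize(f["img"][80:260,150:470,::-1],None,fx=2.5,fy=2.5,interpolation=cv2.INTER_CUBIC))
print(r.read_time_s())
```

```text
b4 [218 132  18  19 256] [226.9 141.2]
b4 [  0 194   6  14  62] [  2.  201.2]
b5 [311 131  18  19 267] [319.8 139.8]
b5 [ 37 152  24  18 331] [ 48.7 160.3]
b5 [  0 160  22  18 326] [  9.9 168.8]
b5 [ 55 192  22  17 294] [ 65.4 199.9]
b5 [479 197  11  28  72] [484.2 210.7]
b5 [ 16 199  23  18 308] [ 27.  207.7]
73.0417
```

View pics/b4z.png

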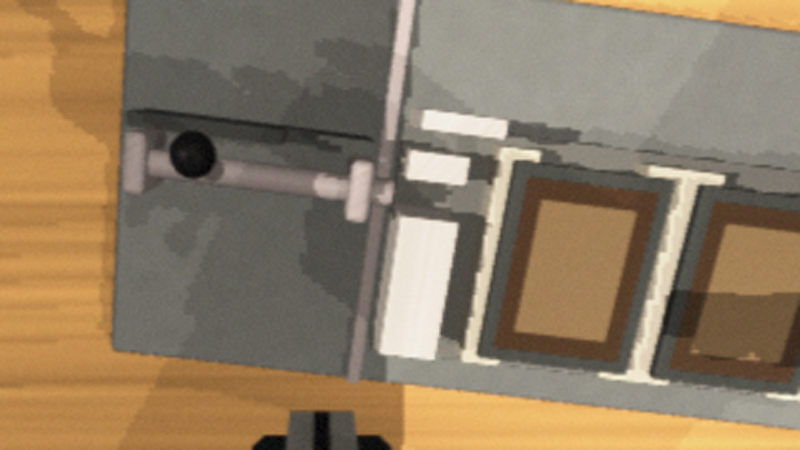

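View pics/b5z.png

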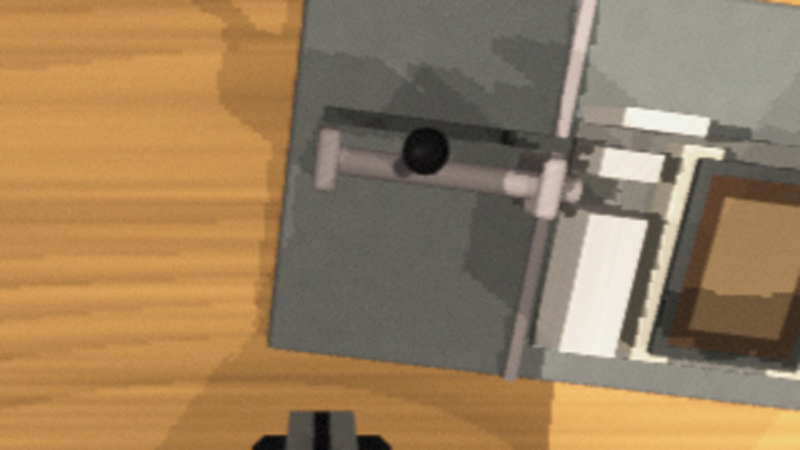

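Run:
```python
from h import *
a,b=load("b4"),load("b5")
print(tri([a,b],[(226.9,141.2),(319.8,139.8)]))
g=lambda f,q,z: cast(f,np.array(q)/2.5+[150,80],z).round(4)[:,:2].tolist()
# block +y top, block -y top
print("B+",g(b,[(549,188)],.058),g(a,[(359,191)],.058)); print("B-",g(b,[(327,160)],.058),g(a,[(134,162)],.058))
print("rod",g(b,[(345,163),(500,181)],.050))
print("strip top",g(b,[(328,108),(570,135)],.060))
```

```text
(array([ 0.56454213, -0.34323431,  0.10731481]), np.float64(6.66723766494979e-05))
B+ [[0.583, -0.2842]] [[0.5833, -0.2834]]
B- [[0.5719, -0.3761]] [[0.5716, -0.3756]]
rod [[0.5737, -0.3684], [0.581, -0.3028]]
strip top [[0.5514, -0.3758], [0.5616, -0.2783]]
```

Run:
```python
from h import *
x,y=ax(YS); K=np.array([.5645,-.3432]); R=rot(YS+np.pi/2)
k=.036; q=K-k*y
r.movep((*q,.16),R); r.servo_line((*q,.072),max_speed=.1); r.dwell(.1); f0=r.read_wrist_force(); print(r.read_joints().round(2))
log=[]
for i in range(40):
    k-=.002; q=K-k*y; r.servo_line((*q,.072),max_speed=.03)
    F=(r.read_wrist_force()-f0)[:2]@y; p=(r.read_tool_pos()[:2]-K)@y
    log.append((round(-k*1e3),round(float(p)*1e3,1),round(float(F),1)))
    if F<-10: break
print(log,r.read_time_s())
f=snap("bp_side","side");cv2.imwrite("pics/bp.png",cv2.resize(f["img"][240:380,280:420,::-1],None,fx=4,fy=4))
```

```text
[-0.7   0.69  0.07  0.95 -0.    0.99]
[(-34, -33.9, 0.4), (-32, -31.8, 0.6), (-30, -29.9, 1.1), (-28, -27.8, 0.7), (-26, -25.9, 0.1), (-24, -23.9, 0.1), (-22, -21.9, 0.3), (-20, -19.9, 0.6), (-18, -18.1, -1.0), (-16, -16.0, -1.2), (-14, -13.8, -0.9), (-12, -11.8, -1.2), (-10, -9.8, -1.2), (-8, -7.8, -1.7), (-6, -5.8, -1.2), (-4, -3.8, -0.3), (-2, -1.8, -0.9), (0, 0.2, -0.8), (2, 2.2, -0.9), (4, 4.2, -1.5), (6, 6.2, -0.5), (8, 8.2, -1.6), (10, 10.2, -0.6), (12, 12.2, -0.6), (14, 14.2, -1.6), (16, 16.0, -2.3), (18, 16.7, -7.6), (20, 17.3, -13.0)] 82.6333
```

View pics/bp.png

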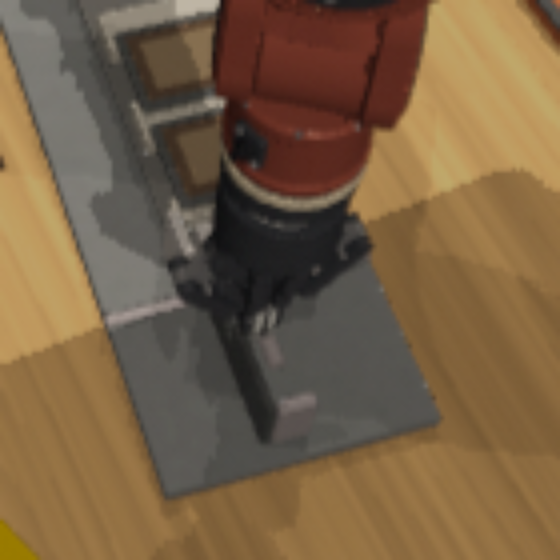

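Run:
```python
from h import *
x,y=ax(YS); A=np.array([.580,-.3093]); R=rot(YS+np.pi)
p=r.read_tool_pos(); q=p[:2]-.02*y
r.servo_line((*q,.072),max_speed=.1); r.servo_line((*q,.16),max_speed=.15)
s=A+.028*x
r.movep((*s,.16),R); r.servo_line((*s,.096),max_speed=.1); r.dwell(.1); f0=r.read_wrist_force()
th=np.radians([5,12,22,35,45,57,70,80,86,90]); ox=np.interp(np.degrees(th),[0,22,45,70,90],[19,18.5,16.6,10,2]); oz=np.interp(np.degrees(th),[0,22,45,70,90],[-12,0,5.6,8,8])
for t,a,b in zip(th,ox,oz):
    q=A+x*(-.062*np.sin(t)+a*1e-3); z=.046+.062*np.cos(t)+b*1e-3
    r.servo_line((*q,z),max_speed=.05); F=r.read_wrist_force()-f0
    print(round(np.degrees(t)),round(float(F[:2]@x),1),round(float(F[2]),1),round(r.read_tool_pos()[2],4),round(z,4))
    if F[2]>15: break
for i in range(6):
    z-=.001; r.servo_line((*q,z),max_speed=.02); F=r.read_wrist_force()-f0; print(round(z,4),round(r.read_tool_pos()[2],4),F.round(1))
    if F[2]>10: break
print(r.read_time_s())
```

```text
5 0.2 -0.7 0.0988 0.0985
12 0.3 0.1 0.1014 0.1012
22 0.6 -0.3 0.1037 0.1035
35 0.1 0.2 0.0999 0.1
45 0.3 -0.5 0.0953 0.0954
57 -0.4 0.3 0.0863 0.0865
70 0.3 -1.0 0.0749 0.0752
80 1.0 -0.7 0.0644 0.0648
86 1.0 -0.3 0.058 0.0583
90 0.8 -0.7 0.054 0.054
0.053 0.0533 [-0.5 -0.2  4.4]
0.052 0.0527 [-1.3  0.4  8.6]
0.051 0.0521 [-3.   2.4 13.4]
90.5
```

Run:
```python
from h import *
p=r.read_tool_pos(); r.servo_line((p[0],p[1],.2),max_speed=.15)
for n,p in (("e1",(.62,-.33,.22)),("e2",(.60,-.12,.20)),("e3",(.44,.04,.2))):
    r.movep(p,rot(np.pi)); r.dwell(.2); f=snap(n)
    cv2.imwrite(f"pics/{n}z.png",cv2.resize(f["img"][60:270,100:500,::-1],None,fx=2,fy=2,interpolation=cv2.INTER_CUBIC))
print(brown(load("e2"),(100,400,80,250),.0445,amin=800))
r.movej([1.046, 0.291, -0.153, 1.127, 0, 1.431]); r.dwell(.2)
f=snap("etop","top"); cv2.imwrite("pics/etopz.png",cv2.resize(f["img"][130:300,130:440,::-1],None,fx=2.5,fy=2.5,interpolation=cv2.INTER_CUBIC))
f=snap("eside","side"); cv2.imwrite("pics/esidez.png",cv2.resize(f["img"][180:370,180:410,::-1],None,fx=3,fy=3,interpolation=cv2.INTER_CUBIC))
print(r.read_time_s())
```

```text
[(array([ 0.6193, -0.187 ]), (620.6, -187.2), (58, 78), 82.9), (array([ 0.6265, -0.1051]), (630.6, -105.4), (58, 77), 83.0)]
96.8083
```

View pics/e1z.png

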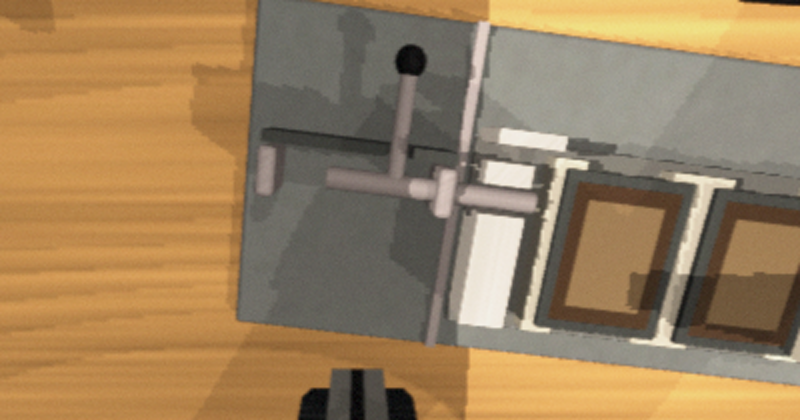

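View pics/e2z.png

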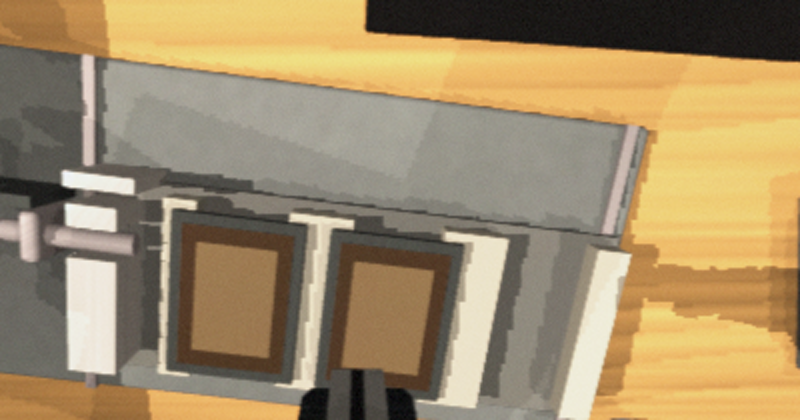

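View pics/e3z.png

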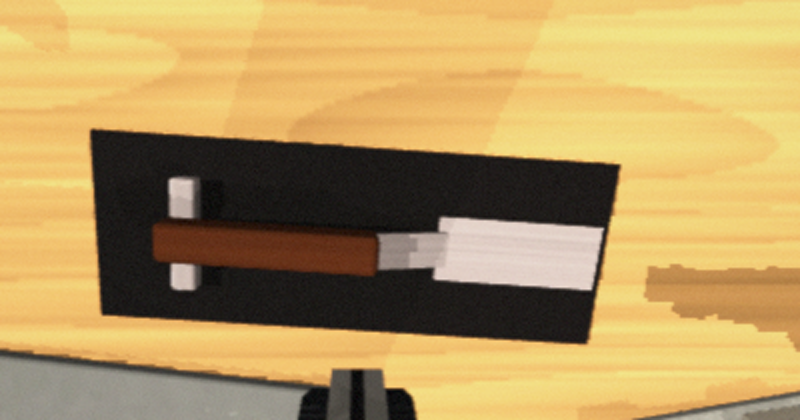

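View pics/etopz.png

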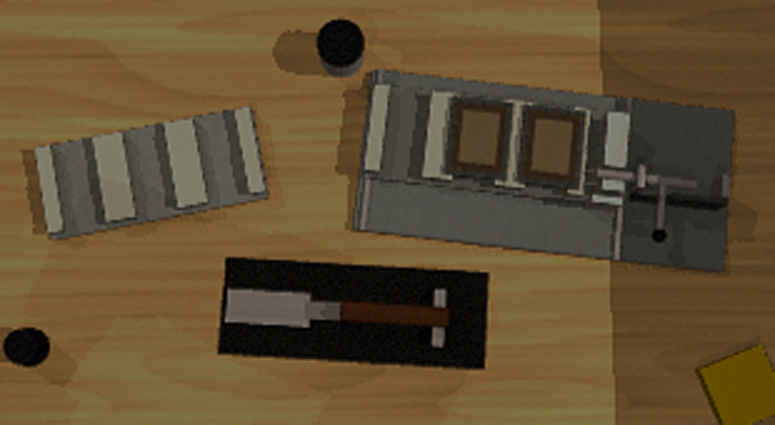

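View pics/esidez.png

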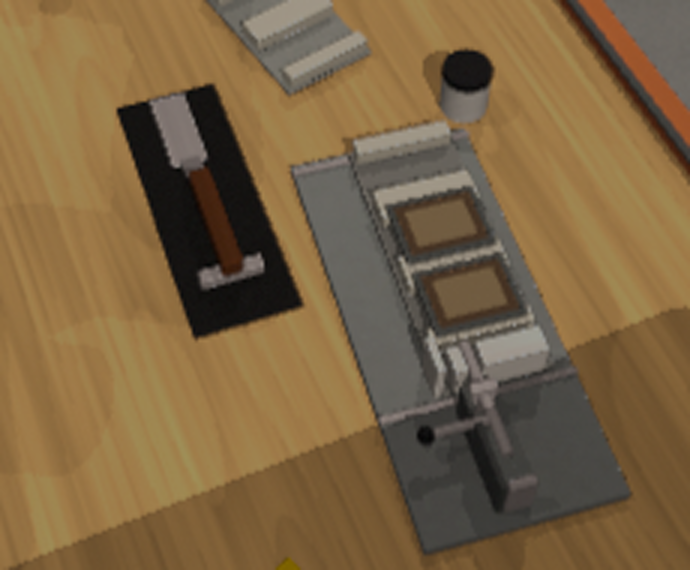

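Run:
```python
from h import *
f=load("e3"); g=lambda q,z: cast(f,np.array(q)/2+[100,60],z)[:,:2].mean(0)
M=g([(91,129),(619,165),(587,343),(102,314)],.003);B=g([(439,217),(603,228),(592,290),(434,279)],.006);F=g([(168,177),(199,178),(198,290),(171,289)],.01)
x,y=ax(np.radians(86.4)); print("blade",(B-M)@x,(B-M)@y,"foot",(F-M)@x,(F-M)@y)
a,b=load("e1"),load("eside")
k,e=tri([a,b],[(410/2+100,60/2+60),(426/3+180,435/3+180)]);print("knob",k.round(4),e)
x,y=ax(YS);print(((k[:2]-np.array([.58,-.3093]))@x).round(4),((k[:2]-np.array([.58,-.3093]))@y).round(4))
print(np.array(r.read_dq()).round(3),r.read_tool_pos())
r.sign_off()
```

```text
blade 0.09750056028233516 -0.0005107735995596988 foot -0.09643292751872917 -0.0006078098245037387
knob [ 0.5197 -0.3043  0.0522] 0.0018102956887181038
-0.0604 -0.0025
[ 0.006  0.002  0.001  0.001  0.001 -0.001] [0.19787248 0.4863043  0.23130283]
the job is handed in; nothing more can be done
```

The job is finished and handed in at about 97 s of the 210 s. There were two plates on the rack: the right one is now on station0 and the middle one on station1. Only the spatula touched them, and they looked flat in every picture.

- **Plates:** before the push, the measured centres were within about 1 mm of the stations, and the angles matched to within about half a degree. After the push, both plates had moved with the carriage. Their edges still looked evenly placed on the ribs, but I did not re-measure their offsets from the stations.
- **Carriage:** I pushed it until it hit a hard stop after about 47 mm of travel.
- **Bolt:** I slid it across to its stop, about 35 mm, and the pictures show the rod between the lugs.
- **Handle:** I turned it down into the notch until the finger met firm resistance at 53 mm, which matches a level handle. The last camera estimate put the knob at 52 mm against 46 mm for level. I took that gap as picture error, because the two views disagreed by about 2 mm and the side view is coarse.
- **Spatula:** it lies flat on the mat, within 1 mm of the centreline and parallel to it. The blade tip is about 5 mm inside the mat's end. I saw no sign that it had been knocked.
- **Loupe, note pad and film can:** I did not go near them, and they look unmoved in the pictures.

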